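# Walk the heavy transformer unit home to its stop bar

## Task

Walk the heavy transformer unit across the bench into its marked bay by pushing its two blue corner posts in turn, in short steps, until both back corners rest against the aluminium stop bar and it sits square, flat and between the two yellow lines. Touch the unit only at the blue posts, never on its ivory cover or its grey control panel, do not let it swing more than 25 degrees out of square with the bay, and leave the multimeter, the parts tray and the screwdriver where they are.

Things in the scene. Friction and masses are not known exactly. Their poses are not given: they have to be found in the camera images.
- unit: Heavy transformer unit, flat steel underside, 1.4 to 2 kg, slides when pushed with 4 to 15 N. Footprint 130 mm deep (x) by 190 mm wide (y), 88 mm high. Origin: centre of the footprint, on the underside; x points to its back (towards the stop bar), y to its left, z up. Blue posts stand at its two front corners. A push on one post swings that side forward about a point near the other side.
- cover: The unit's ivory cover with the grey control panel between the posts (panel face at x = -45 mm; knob and terminals stick out up to 11 mm) and dark vent slots on top, z = 11 to 86 mm; fixed to the unit, same origin and axes. Not to be touched.
- post_left (a point): Where to push: centre of the front face (looking to -x) of the left blue plastic post, at unit x = -65, y = +80, z = 44 mm. The post is 30 x 30 mm, 88 mm high; its face is 20 mm proud of the grey panel. Pushing it forward alone turns the unit clockwise from above; a fingertip pushing up to 15 degrees aslant does not slip and carries the front sideways too.
- post_right (a point): Same for the right blue post, at unit x = -65, y = -80, z = 44 mm. Pushing it forward alone turns the unit anticlockwise seen from above.
- back_left (a point): Back left corner of the unit, 10 mm above the bench (unit frame x = +65, y = +95 mm).
- back_right (a point): Back right corner of the unit, 10 mm above the bench (unit frame x = +65, y = -95 mm).
- bay: Fixed aluminium stop bar, 290 mm long (y), 30 x 30 mm section, and two flat yellow lines, 170 mm long, from the bar towards the robot, inner edges at y = +-120 mm (25 mm to spare on each side of the unit). Origin on the bench, middle of the bar's front face; x points through the bar away from the robot, y left along it. Unit at home: its origin at x = -65 mm, y = 0, axes parallel.
- meter: Bystander: grey handheld multimeter lying flat, 150 x 80 x 42 mm, origin at the centre of its underside, length along its x.
- tray: Bystander: green open parts tray, 120 x 90 x 40 mm, origin at the centre of its underside.
- driver: Bystander: screwdriver with a yellow handle lying flat on the bench, its length along its x.
Not all that is in view belongs to the job. Of the things that look like the unit, the smallest one is meant.

How it is judged:
At the end, for the whole second after the job is handed in: Both back corners of the unit are within 12 mm of the stop bar's front face, the unit's middle is within 25 mm of the bay's middle line, and it stands flat on the bench at rest (x of each of back_left, back_right in the frame of bay above -0.012 m and y of unit in the frame of bay between -0.025 and 0.025 m and height (world z) of unit below 0.006 m and angle between unit's own z axis and vertical below 0.05 rad and linear speed of unit below 0.01 m/s); the robot touches nothing.
It fails at once if the cover or control panel is pressed by the robot (contact force between any of the fingers, the arm and cover above 2 N).
It fails at once if the unit swings more than 25 degrees out of square with the bay (angle between the x axis of unit and the x axis of bay, either way round above 0.44 rad).
It fails at once if the unit is tipped (angle between unit's own z axis and vertical above 0.15 rad).
It fails at once if a bystander is shifted by more than 20 mm (distance of any of meter, tray, driver from where it was at the start of the episode above 0.02 m).
It also fails if it takes over 72 s, if anything falls off the work surface, if the arm or the gripper's body presses on something with over 40 N, if the wrist force passes 120 N, or if a joint passes its speed limit or range.

## Robot

A 6-joint arm with a two-finger parallel gripper is mounted at the origin on the work surface. World frame = base frame: x ahead of the robot, y to its left, z up, the work surface at z = 0. Lengths are in m, angles in rad, forces in N, time in s.
With the tool pointing down it reaches from about 0.35 to 0.975 m from the base axis. Payload 4.9 kg.
Tool frame: the origin (TCP) lies at the centre of the arm's flange, where the gripper is bolted on; the fingertips stand 173 mm ahead of it and the grasp point (between the pads) lies 155 mm ahead of it (ctrl.finger_overhang is the distance from the TCP to the fingertips, in m); z points along the fingers, y is the direction in which the jaws open and shut (so a half turn about z gives the same grasp; the last joint's range is limited). The gripper opens to 85 mm and grips with 20 to 120 N. Pads are 22 mm wide; open, the fingers measure 114 mm over their backs; the gripper's body (76 mm by 85 mm) begins 54 mm behind the grasp point. The pads swing forward as they close: fully open they stand 13 mm farther back than shut.
Start: joints at [-1.28, 0.053, 1.613, -0, 1.476, -0.119], TCP at [0.249, -0.573, 0.405] pointing down, gripper open.
Joint ranges: [-3.01, 3.01], [-1.01, 2.22], [0.06, 2.58], [-1.02, 4.17], [0.09, 2.62], [-3.14, 3.14]. Speed limits (rad/s): [2.57, 2.57, 3.14, 3.14, 3.14, 3.14].

## Interface

Orientations are given as a rotation vector (axis times angle).
In Python, from station import ctrl, eyes, spotter gives the robot as it stands.
- The arm moves only by the shell command python3 -m crank 'ROWS' [FORCE]. ROWS is JSON, a list of rows, each a list of 7 numbers: the turn, a rotation vector about the tool's x, y, z in rad, then the shift along the tool's x, y, z in mm, then the closure, from -1 (fully open) to 1 (shut). A call has 1 to 8 rows; each row shifts and turns the pose as measured when the row begins, along the tool's axes as they then stand; what a row does not reach is not made up. A row lasts 1/12 s, in which the tool goes at most 41.7 mm and 7.16 degrees, less where a joint would pass 70% of its speed; a pose out of reach is approached as far as the arm can. A call is refused whole if a number of a shift passes 41.7 or a number of a turn 0.125, either way. A call with a gripper value outside its range is refused whole. The fingers move at their own pace and stop on an object; FORCE is the grip in N (left out, the last holds). Time passes only in rows, so rows that do not move let the fingers close. It gives the time, the measured TCP pose, the force and the opening at its end, in the units of the state.
- ctrl.get_obs(): the state, without advancing time (a new reading comes with each control period).
- eyes.get_image(name): name is "scene" or "side" or "wrist"; returns a dict with "image" (384x512x3 uint8, red, green, blue), "vertical_fov" (degrees; the focal length in pixels is half the picture's height over the tangent of half this angle, whatever the lens; pixels are square), "cx", "cy" (the principal point, pixels), "dist" ([k1, k2, p1, p2, k3] as OpenCV has them; the pictures are not rectified), "rvec" (rotation vector, rad) and "tvec" (3), from world to camera coordinates, as OpenCV has them; the wrist camera has in their place "mount" (4x4, takes a point from camera to tool coordinates, whose origin is the TCP and whose axes are the flange's). Camera axes: x right, y down, z forward; pixel columns grow to the right and rows downward; lengths in m; the calibration is good to about 2 mm. A picture is of the moment at which its call begins: read the wrist's pose just before it. There is no depth.
- ctrl.finish_job(): hands the job in, once; it reports no verdict.
Trained networks look in a picture, given as the dict that the camera call returned (one of the last four; its "shot" number tells which), for a name from the list of things; names that differ only in an ending like _2 or _b are one class to them, and where a whole thing is asked for, a point or a joint stands for the part that bears it (a point fixed in the world has none). Each returns a list of dicts, best first, with "confidence" (0 to 1); they miss things now and then, are a little off and sometimes report something else, mostly with a low value. They report only what shows in the picture. A call takes as long as a camera call. They do not tell look-alikes from the thing itself.
- spotter.look_for(query, picture): "centre" ([x, y, z] in m, in world coordinates, good to about 4 mm: the middle of the surface that is visible of it).
- spotter.outline_of(query, picture): "region" (384x512 bool, what is visible of it).
- spotter.mark_of(query, picture): "centre" ([x, y, z] in m, in world coordinates, good to about 4 mm: a listed point, or the origin of a listed thing).
The state is a dict: "t": time; "q": joint angles; "dq": joint speeds; "effort": joint torques, N m; "tool_pos": TCP position; "tool_rot": TCP orientation; "contact_force": force on the tool from outside, world axes, zero at the start; "wrist_torque": the same for the moment, N m; "opening": finger opening in m.
Only numpy, scipy, OpenCV 4.12 (cv2) and the standard library are available. Lean on these libraries where they do the work, as an engineer would, in place of code of your own. Each camera call takes 0.05 s, during which the arm holds its last target.

## Working session

There is one attempt and no reset: what is moved stays moved. The work goes in short steps, Python scripts to look and compute and a shell command to move; the robot and the scene stay as the last step left them, time stands still between calls to the robot, and variables do not carry over. Pictures are saved under pics/ and viewed, and the job is handed in when it is done.

```bash
ls; mkdir -p pics; cat > h.py <<'E'
from station import ctrl, eyes, spotter
import numpy as np, cv2
from scipy.spatial.transform import Rotation as R
def save(p,n): cv2.imwrite('pics/'+n+'.png',p['image'][:,:,::-1])
E
python3 - <<'E'
from h import *
o=ctrl.get_obs(); print({k:np.round(v,3) for k,v in o.items()}, ctrl.finger_overhang)
for c in ['scene','side','wrist']:
    p=eyes.get_image(c); save(p,c+'0')
    print(c,p['vertical_fov'],p['cx'],p['cy'],p['dist'],p.get('rvec'),p.get('tvec'))
    for n in ['unit','bay','post_left','post_right','back_left','back_right','meter','tray','driver']:
        print(n,[(np.round(d['centre'],3).tolist(),round(d['confidence'],2)) for d in spotter.mark_of(n,p)])
E
```

```text
pics
{'t': np.float64(0.0), 'q': array([-1.28 ,  0.053,  1.614, -0.   ,  1.476, -0.119]), 'dq': array([ 0.001, -0.001,  0.001, -0.   , -0.   , -0.   ]), 'effort': array([ 2.0000e-03, -3.9369e+01, -3.7017e+01, -0.0000e+00,  7.0000e-03,
        0.0000e+00]), 'tool_pos': array([ 0.249, -0.573,  0.403]), 'tool_rot': array([-3.074, -0.639,  0.   ]), 'contact_force': array([ 0.604, -0.004,  1.336]), 'wrist_torque': array([ 0.012, -0.005,  0.017]), 'opening': np.float64(0.085)} 0.1734
scene 48.70410938825138 251.69277696812676 193.70283159043956 [0.01573605 0.         0.         0.         0.        ] [ 1.20202687  2.06696364 -1.15783121] [ 0.13099986 -0.19694337  1.86171324]
unit [([0.304, -0.182, 0.002], 0.88), ([0.524, 0.069, 0.0], 0.83), ([0.248, 0.241, -0.003], 0.56)]
bay [([0.724, 0.053, 0.001], 0.55)]
post_left [([0.461, 0.149, 0.046], 0.85), ([0.329, -0.312, 0.057], 0.84), ([0.153, 0.33, 0.055], 0.84), ([0.526, 0.07, -0.001], 0.16)]
post_right [([0.464, -0.011, 0.042], 0.86)]
back_left [([0.592, 0.165, 0.009], 0.92), ([0.312, 0.376, 0.012], 0.77)]
back_right [([0.594, -0.025, 0.011]
[... 479 characters left out ...]
ost_left [([0.152, 0.324, 0.053], 0.93), ([0.456, 0.149, 0.045], 0.67)]
post_right [([0.188, 0.124, 0.058], 0.96), ([0.428, -0.125, 0.054], 0.8), ([0.465, -0.01, 0.045], 0.72)]
back_left [([0.315, 0.377, 0.01], 0.92), ([0.593, 0.17, 0.013], 0.91), ([0.724, 0.061, -0.003], 0.17)]
back_right [([0.29, -0.035, 0.013], 0.67), ([0.524, 0.072, -0.002], 0.53)]
meter [([0.625, 0.298, -0.001], 0.69)]
tray [([0.64, -0.18, -0.002], 0.57), ([0.625, 0.296, -0.002], 0.48)]
driver []
wrist 66.622872925279 251.75215431865067 189.54405786758926 [-0.03785114  0.          0.          0.          0.        ] None None
unit []
bay []
post_left []
post_right []
back_left []
back_right []
meter []
tray []
driver []
```

View pics/scene0.png

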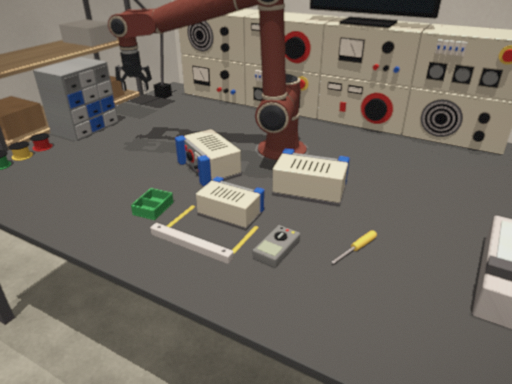

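View pics/side0.png

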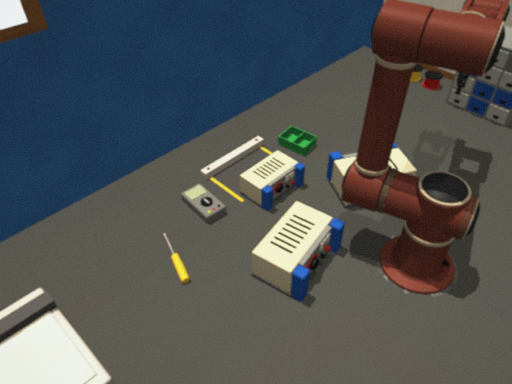

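```bash
python3 - <<'E'
import cv2
a=cv2.imread('pics/scene0.png')[170:270,120:320]; cv2.imwrite('pics/c1.png',cv2.resize(a,(800,400),interpolation=cv2.INTER_CUBIC))
a=cv2.imread('pics/side0.png')[120:220,170:330]; cv2.imwrite('pics/c2.png',cv2.resize(a,(800,500),interpolation=cv2.INTER_CUBIC))
E
```

```text
(no output)
```

View pics/c1.png

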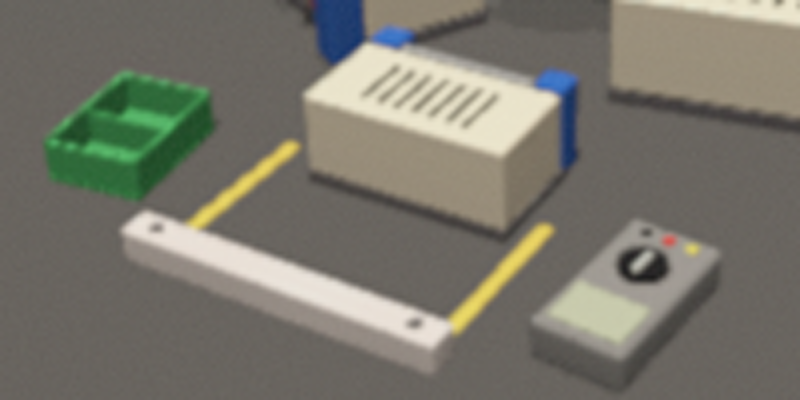

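View pics/c2.png

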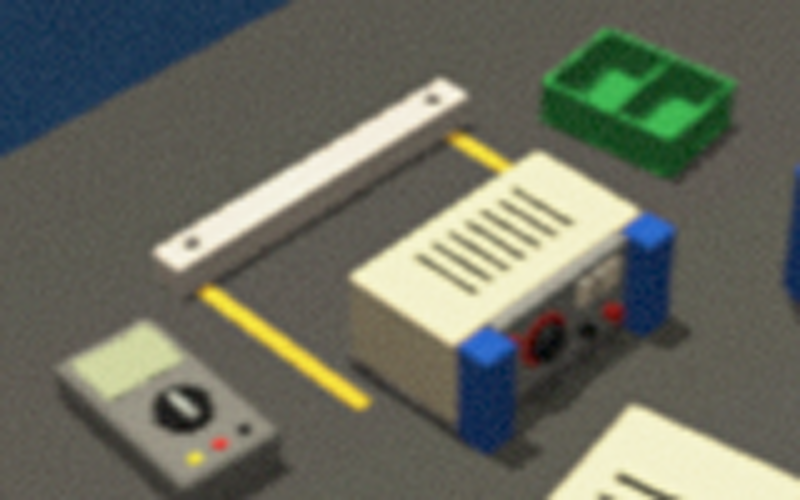

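```bash
cat >> h.py <<'E'
def K(p):
    h=p['image'].shape[0]; f=h/2/np.tan(np.radians(p['vertical_fov'])/2)
    return np.array([[f,0,p['cx']],[0,f,p['cy']],[0,0,1]])
def bp(p,uv,z):
    n=cv2.undistortPoints(np.array(uv,float).reshape(-1,1,2),K(p),np.array(p['dist']))[:,0]
    Rm=cv2.Rodrigues(np.array(p['rvec'],float))[0]; t=np.array(p['tvec'],float).ravel()
    c=-Rm.T@t; d=np.c_[n,np.ones(len(n))]@Rm
    return c+d*((z-c[2])/d[:,2])[:,None]
def pj(p,X):
    return cv2.projectPoints(np.array(X,float),np.array(p['rvec'],float),np.array(p['tvec'],float),K(p),np.array(p['dist']))[0][:,0]
E
cat > m.py <<'E'
from h import *
s=eyes.get_image('scene'); d=eyes.get_image('side')
A=lambda l:np.array(l)/4.+[120,170]
B=lambda l:np.array(l)/5.+[170,120]
for n,p,uv,z in [('bar front s',s,A([(150,212),(452,326)]),.03),('bar back s',s,A([(123,232),(437,350)]),.03),
 ('yR s',s,A([(295,146),(190,226)]),0),('yL s',s,A([(547,230),(455,328)]),0),
 ('bar front d',d,B([(178,270),(467,96)]),.03),('bar back d',d,B([(155,252),(440,78)]),.03),('yL d',d,B([(365,405),(205,290)]),0),
 ('unit top back s',s,A([(305,95),(503,153)]),.086),('top front d L..',d,B([(490,368),(652,247)]),.088),('top back d',d,B([(350,275),(540,152)]),.086)]:
    X=bp(p,uv,z); v=X[1]-X[0]; print(n,X[:,:2].round(3).tolist(),'len',np.linalg.norm(v).round(3),'dir',np.degrees(np.arctan2(v[1],v[0])).round(1))
E
python3 m.py
```

```text
bar front s [[0.727, -0.076], [0.73, 0.207]] len 0.283 dir 89.6
bar back s [[0.758, -0.077], [0.757, 0.212]] len 0.289 dir 90.2
yR s [[0.559, -0.062], [0.696, -0.066]] len 0.137 dir -1.7
yL s [[0.559, 0.19], [0.7, 0.19]] len 0.141 dir 0.1
bar front d [[0.722, 0.205], [0.722, -0.082]] len 0.287 dir -90.1
bar back d [[0.749, 0.204], [0.753, -0.083]] len 0.288 dir -89.1
yL d [[0.554, 0.184], [0.72, 0.185]] len 0.166 dir 0.4
unit top back s [[0.596, -0.016], [0.591, 0.168]] len 0.185 dir 91.7
top front d L.. [[0.455, 0.164], [0.461, 0.003]] len 0.161 dir -88.0
top back d [[0.585, 0.165], [0.587, -0.02]] len 0.185 dir -89.5
```

```bash
python3 -m crank '[[0,0,0.103,0,0,0,1],[0,0,0.103,0,0,0,1],[0,0,0.103,0,0,0,1],[0,0,0.103,0,0,0,1]]' 60; python3 -c "
from h import *
o=ctrl.get_obs();print(o['tool_pos'].round(4),R.from_rotvec(o['tool_rot']).as_matrix().round(3))"
```

```text
t: 1.93
tool_pos: [0.249, -0.5732, 0.4047]
tool_rot: [3.141, -0.03, 0.0]
contact_force: [-0.0, -0.7, 0.4]
opening: 0.0389
[ 0.249  -0.5732  0.4047] [[ 1.    -0.019  0.   ]
 [-0.019 -1.    -0.   ]
 [ 0.     0.    -1.   ]]
```

```bash
python3 -m crank '[[0,0,0,10,-40,0,1],[0,0,0,10,-40,0,1],[0,0,0,10,-40,0,1],[0,0,0,10,-40,0,1],[0,0,0,10,-40,0,1],[0,0,0,10,-40,0,1],[0,0,0,10,-40,0,1],[0,0,0,10,-40,0,1]]'; python3 -m crank '[[0,0,0,10,-40,0,1],[0,0,0,10,-40,0,1],[0,0,0,10,-40,0,1],[0,0,0,10,-40,0,1],[0,0,0,10,-40,0,1],[0,0,0,10,-40,0,1],[0,0,0,10,-40,0,1],[0,0,0,10,-40,0,1]]'
```

```text
t: 2.6
tool_pos: [0.3358, -0.2548, 0.4018]
tool_rot: [-3.14, 0.058, 0.001]
contact_force: [0.9, 0.3, 0.1]
opening: -0.0001
t: 3.27
tool_pos: [0.4238, 0.0671, 0.4049]
tool_rot: [3.138, -0.064, 0.019]
contact_force: [0.9, -0.7, 0.4]
opening: -0.0002
```

```bash
cat > go.py <<'E'
from h import *
import sys
x,y,z=[float(a) for a in sys.argv[1:4]]
o=ctrl.get_obs(); M=R.from_rotvec(o['tool_rot']); T=R.from_euler('x',np.pi)
print('t',o['t'].round(2),o['tool_pos'].round(4),'F',np.round(o['contact_force'],1),'turn',(M.inv()*T).as_rotvec().round(3),'shift',(M.inv().apply(np.array([x,y,z])-o['tool_pos'])*1000).round(1))
E
python3 go.py 0.428 0.153 0.207
```

```text
Traceback (most recent call last):
  File "go.py", line 5, in <module>
    print('t',o['t'].round(2),o['tool_pos'].round(4),'F',np.round(o['contact_force'],1),'turn',(M.inv()*T).as_rotvec().round(3),'shift',(M.inv().apply(np.array([x,y,z])-o['tool_pos'])*1000).round(1))
              ^^^^^^^^^^^^
AttributeError: 'float' object has no attribute 'round'
```

```bash
sed -i "s/o\['t'\].round(2)/round(float(o['t']),2)/" go.py; python3 go.py 0.428 0.153 0.207
```

```text
t 3.27 [0.4238 0.0671 0.4049] F [ 0.9 -0.7  0.4] turn [ 0.003 -0.012 -0.041] shift [ -1.7 -86.5 197.7]
```

```bash
python3 -m crank '[[0,-0.012,-0.041,0,-29,0,1],[0,0,0,0,-29,0,1],[0,0,0,1,-28,0,1],[0,0,0,0,0,35,1],[0,0,0,0,0,35,1],[0,0,0,0,0,0,1]]'; python3 go.py 0.428 0.153 0.207
```

```text
t: 3.77
tool_pos: [0.4259, 0.1664, 0.3376]
tool_rot: [-3.14, -0.027, -0.016]
contact_force: [-1.2, -0.5, -1.6]
opening: -0.0
t 3.77 [0.4259 0.1664 0.3376] F [-1.2 -0.5 -1.6] turn [-0.002 -0.01   0.017] shift [  0.5  13.6 130.6]
```

```bash
python3 -m crank '[[0,0,0.017,0,13,0,1],[0,0,0,0,0,40,1],[0,0,0,0,0,40,1],[0,0,0,0,0,30,1],[0,0,0,0,0,15,1],[0,0,0,0,0,0,1]]'; python3 go.py 0.428 0.153 0.207
```

```text
t: 4.27
tool_pos: [0.4314, 0.1529, 0.218]
tool_rot: [-3.138, 0.003, -0.034]
contact_force: [-0.3, 1.1, 0.5]
opening: -0.0001
t 4.27 [0.4314 0.1529 0.218 ] F [-0.3  1.1  0.5] turn [-0.003 -0.022 -0.002] shift [-3.6 -0.  11. ]
```

```bash
python3 - <<'E'
from h import *
for c in ['scene','side']:
    p=eyes.get_image(c); a=p['image'][110:260,120:340,::-1]; cv2.imwrite('pics/d_%s.png'%c,cv2.resize(a,(770,525),interpolation=cv2.INTER_CUBIC))
E
```

```text
(no output)
```

View pics/d_side.png

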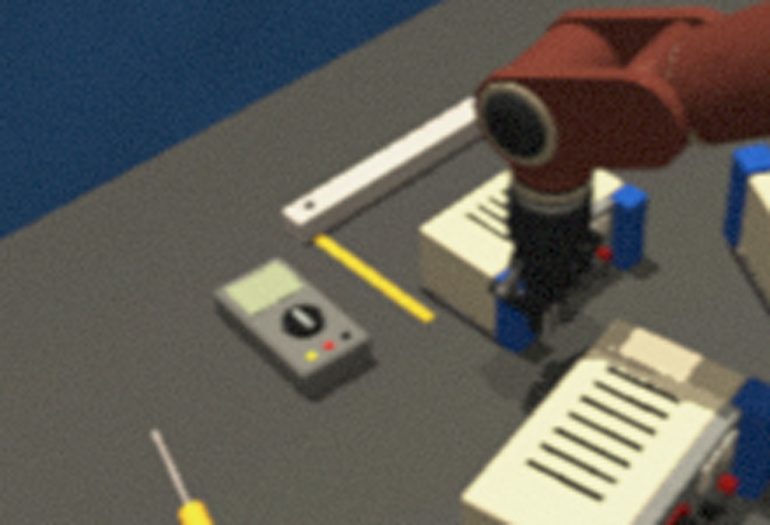

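View pics/d_scene.png

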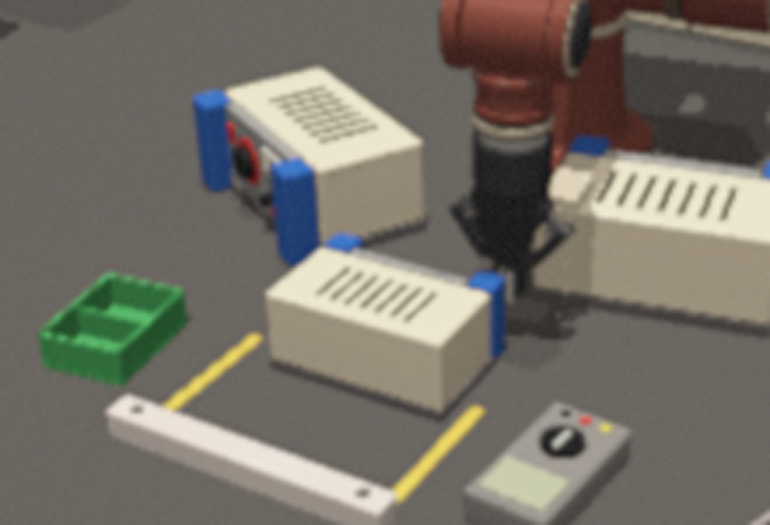

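```bash
python3 -m crank '[[0,-0.02,0,0,0,10,1],[0,0,0,6,0,0,1],[0,0,0,6,0,0,1],[0,0,0,6,0,0,1],[0,0,0,6,0,0,1]]'; python3 -m crank '[[0,0,0,6,0,0,1],[0,0,0,6,0,0,1],[0,0,0,0,0,0,1]]'; python3 go.py 0.428 0.153 0.207
```

```text
t: 4.78
tool_pos: [0.4594, 0.1542, 0.2169]
tool_rot: [-3.133, 0.003, -0.008]
contact_force: [-8.9, 4.1, 1.8]
opening: 0.0
t: 5.03
tool_pos: [0.4719, 0.1557, 0.2177]
tool_rot: [-3.129, 0.004, 0.008]
contact_force: [-0.9, -0.4, -0.2]
opening: 0.0003
t 5.03 [0.4719 0.1557 0.2177] F [-0.9 -0.4 -0.2] turn [-0.013  0.005 -0.003] shift [-43.9   2.9  10.9]
```

```bash
cat > loc.py <<'E'
from h import *
import sys
g=np.array([float(a) for a in sys.argv[1:4]]) # x y yawdeg guess
L={'unit':(0,0),'post_left':(-65,80),'post_right':(-65,-80),'back_left':(65,95),'back_right':(65,-95)}
P=[];Q=[];N=[]
c,s=np.cos(np.radians(g[2])),np.sin(np.radians(g[2]))
for cam in ['scene','side']:
    p=eyes.get_image(cam)
    if len(sys.argv)>4: cv2.imwrite('pics/%s_%s.png'%(sys.argv[4],cam),cv2.resize(p['image'][110:260,120:340,::-1],(770,525),interpolation=cv2.INTER_CUBIC))
    for n,l in L.items():
        l=np.array(l)/1000; e=g[:2]+np.array([[c,-s],[s,c]])@l
        for d in spotter.mark_of(n,p):
            x=np.array(d['centre'])
            if d['confidence']>.4 and np.linalg.norm(x[:2]-e)<.03: P.append(l);Q.append(x[:2]);N.append(cam+' '+n);break
P=np.array(P);Q=np.array(Q)
def fit(P,Q):
    p0=P.mean(0);q0=Q.mean(0);A=P-p0;B=Q-q0
    th=np.arctan2((A[:,0]*B[:,1]-A[:,1]*B[:,0]).sum(),(A*B).sum())
    M=np.array([[np.cos(th),-np.sin(th)],[np.sin(th),np.cos(th)]]);return q0-M@p0,th,M
o,th,M=fit(P,Q); r=np.linalg.norm(Q-(P@M.T+o),axis=1)
print('unit',o.round(4),'yaw',np.degrees(th).round(2),'n',len(P),'res',[(a,b) for a,b in zip(N,(r*1000).round(0))])
for n,l in L.items(): print(n,(o+M@(np.array(l)/1000)).round(4),end='; ')
print()
E
python3 -m crank '[[0,0,0,-12,0,0,1],[0,0,0,-12,0,0,1],[0,0,0,0,0,0,1]]'; python3 loc.py .535 .07 -7 e
```

```text
t: 5.28
tool_pos: [0.4507, 0.156, 0.2208]
tool_rot: [-3.128, 0.004, -0.002]
contact_force: [-0.1, -0.2, 0.5]
opening: -0.0004
unit [0.5394 0.0688] yaw -7.12 n 9 res [('scene unit', np.float64(2.0)), ('scene post_left', np.float64(2.0)), ('scene post_right', np.float64(4.0)), ('scene back_left', np.float64(1.0)), ('scene back_right', np.float64(3.0)), ('side unit', np.float64(1.0)), ('side post_left', np.float64(5.0)), ('side post_right', np.float64(2.0)), ('side back_left', np.float64(2.0))]
unit [0.5394 0.0688]; post_left [0.4848 0.1562]; post_right [ 0.465  -0.0025]; back_left [0.6157 0.155 ]; back_right [ 0.5922 -0.0335];
```

View pics/e_scene.png

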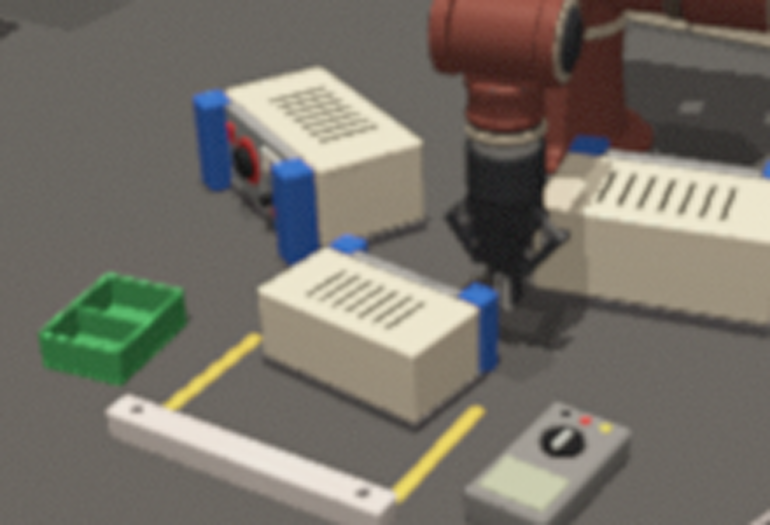

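```bash
python3 -m crank '[[0,0,0,-15,0,0,1],[0,0,0,0,36,2,1],[0,0,0,0,36,2,1],[0,0,0,0,36,2,1],[0,0,0,0,36,0,1],[0,0,0,0,8,0,1],[0,0,0,0,0,0,1]]'; python3 go.py 0.45 -0.005 0.212
```

```text
t: 6.47
tool_pos: [0.4358, 0.0008, 0.2129]
tool_rot: [-3.128, -0.008, -0.007]
contact_force: [0.6, 0.6, 0.7]
opening: 0.0002
t 6.47 [0.4358 0.0008 0.2129] F [0.6 0.6 0.7] turn [-0.014 -0.004  0.005] shift [14.2  5.9  0.9]
```

```bash
python3 -m crank '[[0,0,0,8,5,0,1],[0,0,0,8,0,0,1],[0,0,0,8,0,0,1],[0,0,0,8,0,0,1],[0,0,0,8,0,0,1],[0,0,0,0,0,0,1]]'; python3 go.py 0.493 -0.005 0.212
```

```text
t: 6.97
tool_pos: [0.476, -0.0002, 0.2091]
tool_rot: [-3.126, -0.015, 0.026]
contact_force: [0.6, -0.1, -0.3]
opening: 0.0
t 6.97 [ 4.760e-01 -2.000e-04  2.091e-01] F [ 0.6 -0.1 -0.3] turn [-0.015  0.017  0.01 ] shift [16.9  5.  -3.3]
```

```bash
python3 -m crank '[[0,0,0,8,1,0,1],[0,0,0,8,1,0,1],[0,0,0,0,0,0,1]]'; python3 -m crank '[[0,0,0,-15,0,0,1],[0,0,0,-15,0,0,1],[0,0,0,0,0,0,1]]';  python3 loc.py .555 .068 8 f;python3 go.py 0.493 -0.005 0.212
```

```text
t: 7.22
tool_pos: [0.4912, 0.001, 0.2059]
tool_rot: [-3.126, -0.025, 0.049]
contact_force: [0.5, -0.4, -0.4]
opening: 0.0001
t: 7.47
tool_pos: [0.4626, 0.003, 0.2069]
tool_rot: [-3.125, -0.031, 0.044]
contact_force: [-0.6, -0.1, 0.3]
opening: 0.0002
unit [0.5577 0.0696] yaw 7.0 n 9 res [('scene unit', np.float64(3.0)), ('scene post_left', np.float64(5.0)), ('scene post_right', np.float64(2.0)), ('scene back_left', np.float64(3.0)), ('scene back_right', np.float64(3.0)), ('side unit', np.float64(4.0)), ('side post_left', np.float64(5.0)), ('side post_right', np.float64(2.0)), ('side back_left', np.float64(6.0))]
unit [0.5577 0.0696]; post_left [0.4835 0.1411]; post_right [ 0.503  -0.0177]; back_left [0.6107 0.1718]; back_right [ 0.6338 -0.0168]; 
t 8.07 [0.4639 0.002  0.2074] F [ 0.5 -0.2  0.7] turn [-0.015  0.027  0.019] shift [28.9  7.5 -5.5]
```

View pics/f_scene.png

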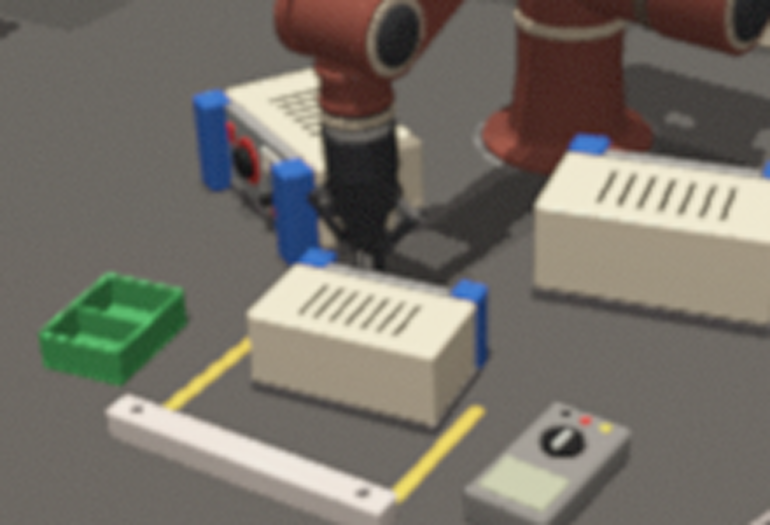

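```bash
python3 -m crank '[[-0.015,0.027,0.019,-20,0,0,1],[0,0,0,0,-36,-2,1],[0,0,0,0,-36,-2,1],[0,0,0,0,-36,0,1],[0,0,0,0,-33,0,1],[0,0,0,0,0,0,1],[0,0,0,0,0,0,1]]'; python3 go.py 0.458 0.146 0.208
```

```text
t: 8.65
tool_pos: [0.4441, 0.1458, 0.2122]
tool_rot: [3.141, -0.015, 0.004]
contact_force: [0.7, -0.3, 0.7]
opening: -0.0001
t 8.65 [0.4441 0.1458 0.2122] F [ 0.7 -0.3  0.7] turn [ 0.    -0.003 -0.01 ] shift [13.9 -0.3  4.2]
```

```bash
python3 -m crank '[[0,0,0,9,0,0,1],[0,0,0,9,0,0,1],[0,0,0,9,-1,0,1],[0,0,0,9,-1,0,1],[0,0,0,9,-1,0,1],[0,0,0,9,-2,0,1],[0,0,0,9,-2,0,1],[0,0,0,0,0,0,1]]'; python3 go.py 0.511 0.152 0.208
```

```text
t: 9.32
tool_pos: [0.5095, 0.1469, 0.2066]
tool_rot: [3.141, -0.031, -0.042]
contact_force: [0.0, 0.7, -0.8]
opening: -0.0
t 9.32 [0.5095 0.1469 0.2066] F [ 0.   0.7 -0.8] turn [ 0.     0.026 -0.02 ] shift [ 1.4 -5.1 -1.5]
```

```bash
python3 -m crank '[[0,0.026,-0.02,-15,0,0,1],[0,0,0,-15,0,0,1],[0,0,0,-10,0,0,1],[0,0,0,0,0,0,1]]';  python3 loc.py .575 .068 -6 g;python3 go.py 0.493 -0.005 0.212
```

```text
t: 9.65
tool_pos: [0.4722, 0.1437, 0.2066]
tool_rot: [3.141, -0.009, 0.005]
contact_force: [-0.5, -0.6, -0.3]
opening: 0.0002
unit [0.5745 0.0711] yaw -6.7 n 9 res [('scene unit', np.float64(3.0)), ('scene post_left', np.float64(3.0)), ('scene post_right', np.float64(2.0)), ('scene back_left', np.float64(0.0)), ('scene back_right', np.float64(2.0)), ('side unit', np.float64(1.0)), ('side post_left', np.float64(5.0)), ('side post_right', np.float64(3.0)), ('side back_left', np.float64(5.0))]
unit [0.5745 0.0711]; post_left [0.5192 0.1581]; post_right [ 0.5006 -0.0008]; back_left [0.6501 0.1579]; back_right [ 0.6279 -0.0309]; 
t 10.25 [0.4732 0.1444 0.2071] F [-0.5  0.2  0.3] turn [ 0.001 -0.004 -0.004] shift [ 20.5 149.3  -4.7]
```

View pics/g_scene.png

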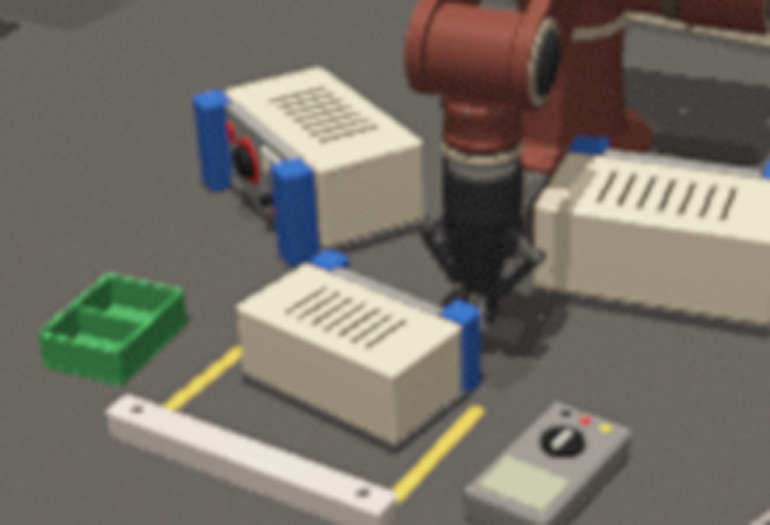

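```bash
python3 -m crank '[[0,0,0,-5,36,0,1],[0,0,0,-5,36,0,1],[0,0,0,0,36,0,1],[0,0,0,0,36,0,1],[0,0,0,0,4,0,1],[0,0,0,0,0,0,1]]'; python3 go.py 0.488 -0.003 0.208
```

```text
t: 10.75
tool_pos: [0.4631, -0.0075, 0.2082]
tool_rot: [3.141, 0.003, 0.012]
contact_force: [0.0, 0.7, -0.2]
opening: -0.0001
t 10.75 [ 0.4631 -0.0075  0.2082] F [ 0.   0.7 -0.2] turn [ 0.001 -0.008  0.002] shift [24.9 -4.4  0.4]
```

```bash
python3 -m crank '[[0,0,0,9,0,0,1],[0,0,0,9,0,0,1],[0,0,0,9,0,0,1],[0,0,0,9,3,0,1],[0,0,0,9,3,0,1],[0,0,0,9,3,0,1],[0,0,0,9,3,0,1],[0,0,0,9,2,0,1]]'; python3 -m crank '[[0,0,0,0,0,0,1],[0,0,0,-15,0,0,1],[0,0,0,-15,0,0,1],[0,0,0,-10,0,0,1],[0,0,0,0,0,0,1]]';  python3 loc.py .59 .068 8 i;python3 go.py 0.493 -0.005 0.212
```

```text
t: 11.42
tool_pos: [0.5351, -0.0139, 0.2011]
tool_rot: [-3.141, -0.023, 0.047]
contact_force: [-8.1, -1.6, 2.5]
opening: 0.0
t: 11.83
tool_pos: [0.4987, -0.0095, 0.201]
tool_rot: [-3.139, -0.037, 0.046]
contact_force: [-0.7, 0.6, -0.0]
opening: -0.0
unit [0.5964 0.0707] yaw 11.23 n 9 res [('scene unit', np.float64(3.0)), ('scene post_left', np.float64(3.0)), ('scene post_right', np.float64(1.0)), ('scene back_left', np.float64(3.0)), ('scene back_right', np.float64(1.0)), ('side unit', np.float64(2.0)), ('side post_left', np.float64(4.0)), ('side post_right', np.float64(2.0)), ('side back_left', np.float64(1.0))]
unit [0.5964 0.0707]; post_left [0.517  0.1366]; post_right [ 0.5482 -0.0204]; back_left [0.6416 0.1766]; back_right [ 0.6786 -0.0098]; 
t 12.43 [ 0.4997 -0.0105  0.2014] F [-0.1 -0.4 -1.2] turn [-0.001  0.028  0.022] shift [ -6.8  -5.7 -10.4]
```

View pics/i_scene.png

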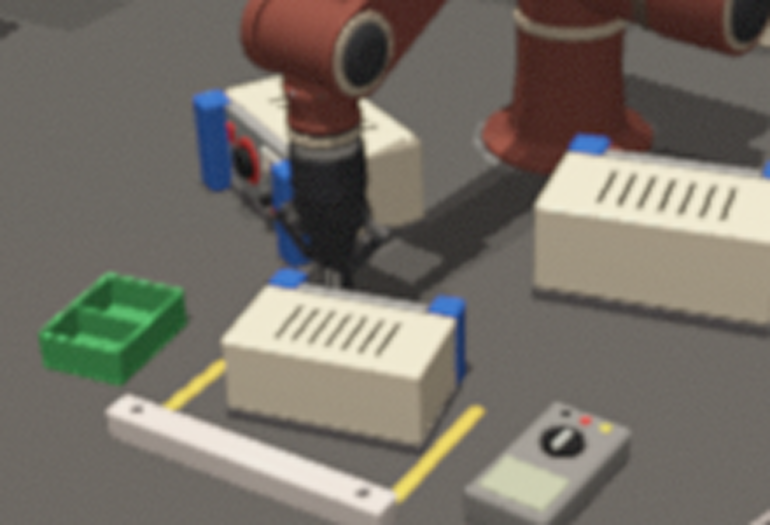

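```bash
python3 -m crank '[[0,0.028,0.022,-18,0,-5,1],[0,0,0,0,-36,0,1],[0,0,0,0,-36,0,1],[0,0,0,0,-36,0,1],[0,0,0,0,-36,0,1],[0,0,0,0,-4,0,1],[0,0,0,0,0,0,1]]'; python3 go.py 0.482 0.138 0.208
```

```text
t: 13.02
tool_pos: [0.4826, 0.1401, 0.208]
tool_rot: [-3.14, 0.014, -0.006]
contact_force: [-1.0, -0.6, 0.3]
opening: -0.0001
t 13.02 [0.4826 0.1401 0.208 ] F [-1.  -0.6  0.3] turn [-0.001 -0.004 -0.009] shift [-0.6  2.1  0. ]
```

```bash
python3 -m crank '[[0,0,0,9,0,0,1],[0,0,0,9,0,0,1],[0,0,0,9,0,0,1],[0,0,0,9,-1,0,1],[0,0,0,9,-1,0,1],[0,0,0,9,-1,0,1],[0,0,0,9,-1,0,1],[0,0,0,8,-1,0,1]]'; python3 -m crank '[[0,0,0,0,0,0,1],[0,0,0,-15,0,0,1],[0,0,0,-15,0,0,1],[0,0,0,-10,0,0,1],[0,0,0,0,0,0,1]]';  python3 loc.py .612 .068 -4 j;python3 go.py 0.493 -0.005 0.212
```

```text
t: 13.68
tool_pos: [0.5526, 0.1381, 0.2003]
tool_rot: [-3.139, 0.028, 0.059]
contact_force: [-13.4, 4.7, 11.6]
opening: -0.0003
t: 14.1
tool_pos: [0.5176, 0.1325, 0.2013]
tool_rot: [-3.138, 0.045, 0.062]
contact_force: [0.3, -0.6, -0.5]
opening: -0.0003
unit [0.6194 0.0693] yaw -6.2 n 9 res [('scene unit', np.float64(5.0)), ('scene post_left', np.float64(2.0)), ('scene post_right', np.float64(3.0)), ('scene back_left', np.float64(2.0)), ('scene back_right', np.float64(4.0)), ('side unit', np.float64(4.0)), ('side post_left', np.float64(4.0)), ('side post_right', np.float64(3.0)), ('side back_left', np.float64(1.0))]
unit [0.6194 0.0693]; post_left [0.5634 0.1559]; post_right [ 0.5461 -0.0032]; back_left [0.6942 0.1567]; back_right [ 0.6737 -0.0322]; 
t 14.7 [0.5182 0.1337 0.2018] F [ 0.7  0.2 -0.9] turn [-0.003  0.038 -0.027] shift [-21.8 139.3  -9.8]
```

View pics/j_scene.png

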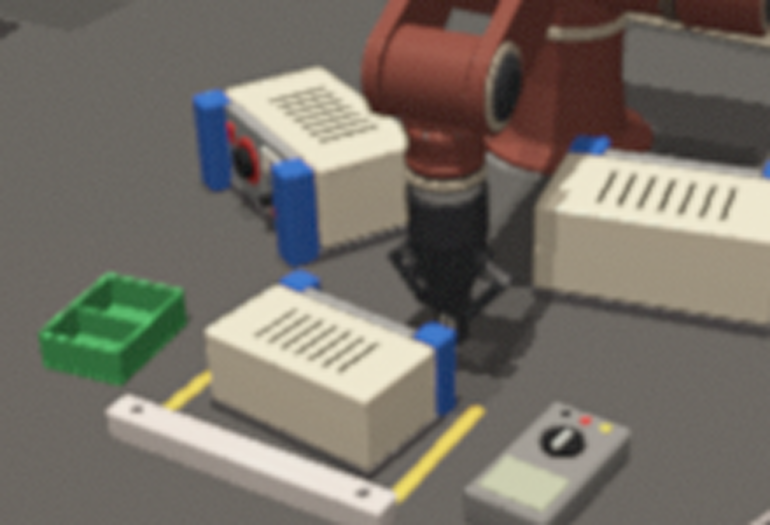

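```bash
python3 -m crank '[[0,0.038,-0.027,-12,0,-5,1],[0,0,0,0,36,0,1],[0,0,0,0,36,0,1],[0,0,0,0,36,0,1],[0,0,0,0,36,0,1],[0,0,0,0,0,0,1],[0,0,0,0,0,0,1]]'; python3 go.py 0.508 -0.008 0.208
```

```text
t: 15.28
tool_pos: [0.5069, -0.0133, 0.208]
tool_rot: [-3.139, -0.012, -0.008]
contact_force: [0.2, 0.7, -0.5]
opening: -0.0002
t 15.28 [ 0.5069 -0.0133  0.208 ] F [ 0.2  0.7 -0.5] turn [-0.003 -0.005  0.008] shift [ 1.1 -5.3  0. ]
```

```bash
python3 -m crank '[[0,0,0,9,-3,0,1],[0,0,0,9,0,0,1],[0,0,0,9,0,0,1],[0,0,0,9,2,0,1],[0,0,0,9,2,0,1],[0,0,0,9,2,0,1],[0,0,0,9,2,0,1],[0,0,0,5,2,0,1]]'; python3 -m crank '[[0,0,0,0,0,0,1],[0,0,0,-15,0,0,1],[0,0,0,-15,0,0,1],[0,0,0,-10,0,0,1],[0,0,0,0,0,0,1]]';  python3 loc.py .635 .068 7 k;python3 go.py 0.493 -0.005 0.212
```

```text
t: 15.95
tool_pos: [0.5754, -0.0117, 0.2015]
tool_rot: [-3.137, -0.032, 0.047]
contact_force: [-7.3, -0.5, 4.2]
opening: -0.0
t: 16.37
tool_pos: [0.539, -0.0075, 0.2012]
tool_rot: [-3.136, -0.045, 0.047]
contact_force: [-0.6, -0.6, 0.0]
opening: 0.0003
unit [0.6373 0.0703] yaw 9.29 n 9 res [('scene unit', np.float64(3.0)), ('scene post_left', np.float64(2.0)), ('scene post_right', np.float64(2.0)), ('scene back_left', np.float64(0.0)), ('scene back_right', np.float64(4.0)), ('side unit', np.float64(2.0)), ('side post_left', np.float64(5.0)), ('side post_right', np.float64(4.0)), ('side back_left', np.float64(3.0))]
unit [0.6373 0.0703]; post_left [0.5602 0.1388]; post_right [ 0.586  -0.0191]; back_left [0.6861 0.1746]; back_right [ 0.7167 -0.0129]; 
t 16.97 [ 0.5399 -0.0085  0.2016] F [ 0.   0.9 -0. ] turn [-0.004  0.029  0.028] shift [-47.1  -4.9  -9. ]
```

View pics/k_scene.png

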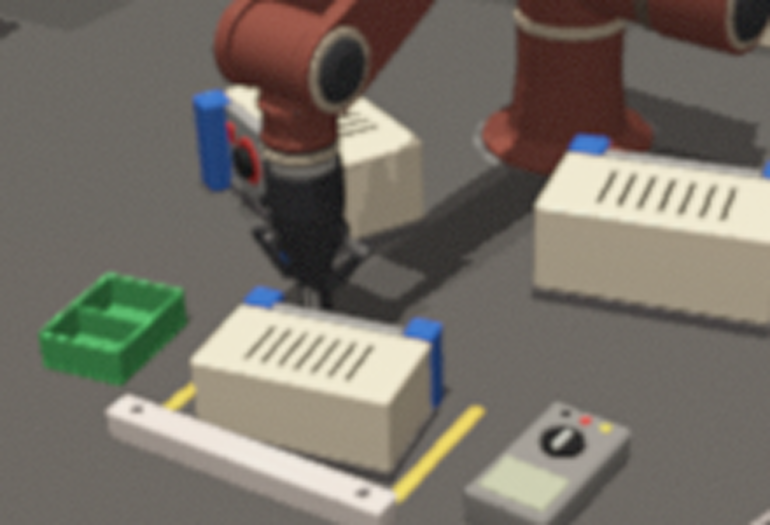

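```bash
python3 -m crank '[[0,0.029,0.028,-18,0,-5,1],[0,0,0,0,-36,0,1],[0,0,0,0,-36,0,1],[0,0,0,0,-36,0,1],[0,0,0,0,-36,0,1],[0,0,0,0,-5,0,1],[0,0,0,0,0,0,1]]'; python3 go.py 0.522 0.142 0.208
```

```text
t: 17.55
tool_pos: [0.5228, 0.1429, 0.2085]
tool_rot: [-3.138, 0.015, -0.006]
contact_force: [-0.6, -0.5, -0.4]
opening: 0.0001
t 17.55 [0.5228 0.1429 0.2085] F [-0.6 -0.5 -0.4] turn [-0.004 -0.004 -0.009] shift [-0.8  0.9  0.5]
```

```bash
python3 -m crank '[[0,0,0,9,0,0,1],[0,0,0,9,0,0,1],[0,0,0,9,0,0,1],[0,0,0,9,-2,0,1],[0,0,0,9,-2,0,1],[0,0,0,8,-2,0,1],[0,0,0,7,-1,0,1]]'; python3 -m crank '[[0,0,0,0,0,0,1],[0,0,0,-15,0,0,1],[0,0,0,-15,0,0,1],[0,0,0,-10,0,0,1],[0,0,0,0,0,0,1]]';  python3 loc.py .65 .068 -2 l;python3 go.py 0.493 -0.005 0.212
```

```text
t: 18.13
tool_pos: [0.5833, 0.1438, 0.2032]
tool_rot: [-3.138, 0.025, 0.04]
contact_force: [-8.7, 1.9, 4.0]
opening: 0.0003
t: 18.55
tool_pos: [0.5477, 0.1383, 0.2027]
tool_rot: [-3.139, 0.041, 0.041]
contact_force: [0.2, 0.2, -0.0]
opening: 0.0002
unit [0.6536 0.0694] yaw -3.84 n 9 res [('scene unit', np.float64(3.0)), ('scene post_left', np.float64(3.0)), ('scene post_right', np.float64(2.0)), ('scene back_left', np.float64(2.0)), ('scene back_right', np.float64(3.0)), ('side unit', np.float64(4.0)), ('side post_left', np.float64(5.0)), ('side post_right', np.float64(2.0)), ('side back_left', np.float64(3.0))]
unit [0.6536 0.0694]; post_left [0.5941 0.1536]; post_right [ 0.5834 -0.0061]; back_left [0.7248 0.1598]; back_right [ 0.7121 -0.0298]; 
t 19.15 [0.5485 0.1393 0.2032] F [-0.6  1.4 -0.3] turn [-0.003  0.025 -0.025] shift [-52.1 145.6  -7.8]
```

View pics/l_scene.png

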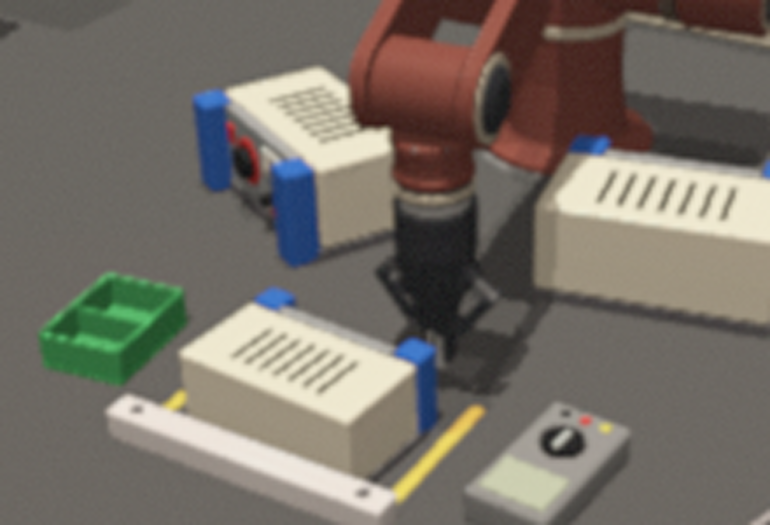

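```bash
python3 -m crank '[[0,0.025,-0.025,-5,0,-5,1],[0,0,0,0,36,0,1],[0,0,0,0,36,0,1],[0,0,0,0,36,0,1],[0,0,0,0,36,0,1],[0,0,0,0,0,0,1],[0,0,0,8,0,0,1],[0,0,0,8,0,0,1]]'; python3 go.py 0.585 -0.01 0.208
```

```text
t: 19.82
tool_pos: [0.5589, -0.0075, 0.2112]
tool_rot: [-3.14, -0.023, -0.018]
contact_force: [-0.2, -0.2, -0.7]
opening: 0.0001
t 19.82 [ 0.5589 -0.0075  0.2112] F [-0.2 -0.2 -0.7] turn [-0.001 -0.011  0.014] shift [26.   2.8  3.5]
```

```bash
python3 -m crank '[[0,0,0,7,0,0,1],[0,0,0,5,0,0,1],[0,0,0,5,0,0,1],[0,0,0,4,1,0,1]]'; python3 -m crank '[[0,0,0,4,1,0,1]]'; python3 -m crank '[[0,0,0,0,0,0,1]]';  python3 loc.py .656 .068 1 m
```

```text
t: 20.15
tool_pos: [0.5805, -0.0041, 0.2096]
tool_rot: [-3.14, -0.033, 0.003]
contact_force: [-8.8, -1.3, 2.6]
opening: 0.0004
t: 20.23
tool_pos: [0.5836, -0.0037, 0.2084]
tool_rot: [-3.14, -0.037, 0.017]
contact_force: [-19.2, -2.2, 8.3]
opening: -0.0004
t: 20.32
tool_pos: [0.5836, -0.0025, 0.2074]
tool_rot: [-3.14, -0.04, 0.023]
contact_force: [0.4, 0.5, -0.3]
opening: -0.0003
unit [0.6594 0.069 ] yaw 0.54 n 9 res [('scene unit', np.float64(4.0)), ('scene post_left', np.float64(5.0)), ('scene post_right', np.float64(3.0)), ('scene back_left', np.float64(3.0)), ('scene back_right', np.float64(2.0)), ('side unit', np.float64(1.0)), ('side post_left', np.float64(6.0)), ('side post_right', np.float64(3.0)), ('side back_left', np.float64(2.0))]
unit [0.6594 0.069 ]; post_left [0.5936 0.1484]; post_right [ 0.5951 -0.0116]; back_left [0.7235 0.1646]; back_right [ 0.7252 -0.0254];
```

View pics/m_scene.png

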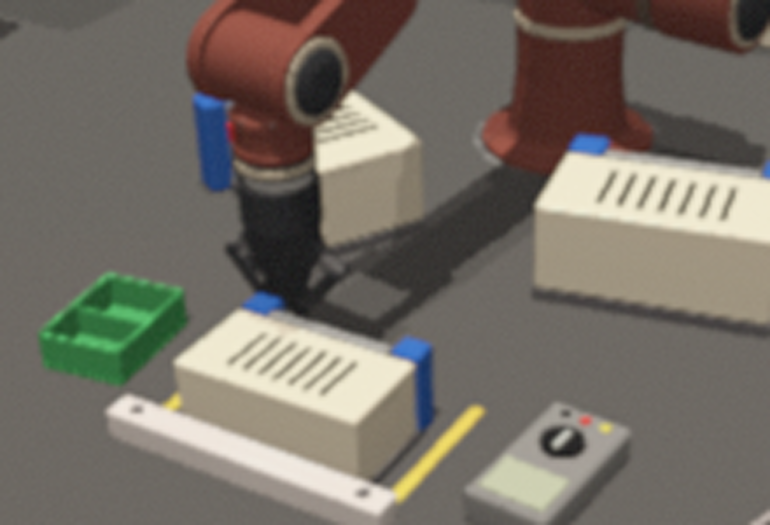

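View pics/m_side.png

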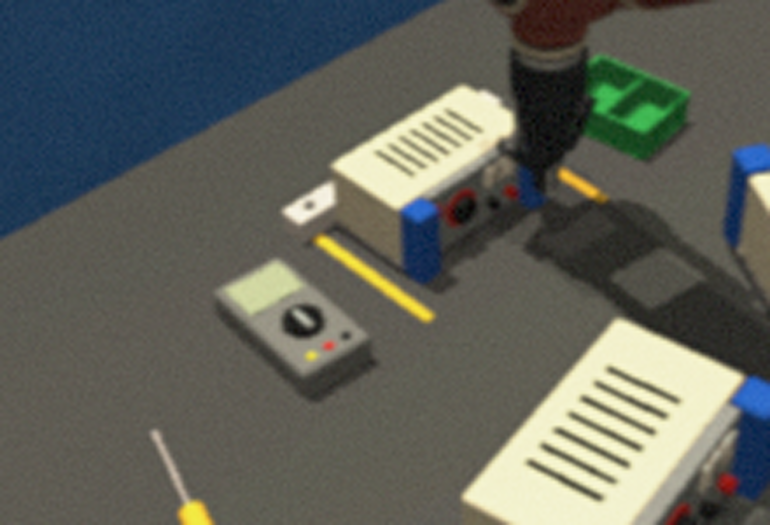

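```bash
python3 -m crank '[[0,0.02,0.02,-20,0,0,1],[0,0,0,-5,-36,0,1],[0,0,0,0,-36,0,1],[0,0,0,0,-36,0,1],[0,0,0,0,-36,0,1],[0,0,0,0,-9,0,1],[0,0,0,0,0,0,1]]'; python3 go.py 0.581 0.148 0.208
```

```text
t: 21.5
tool_pos: [0.5639, 0.1512, 0.2161]
tool_rot: [-3.141, 0.007, -0.058]
contact_force: [-0.1, -0.2, 0.1]
opening: 0.0005
t 21.5 [0.5639 0.1512 0.2161] F [-0.1 -0.2  0.1] turn [-0.001 -0.037 -0.004] shift [16.8  3.1  8.7]
```

```bash
python3 -m crank '[[0,-0.037,0,4,3,5,1],[0,0,0,5,0,0,1],[0,0,0,5,0,0,1],[0,0,0,4,0,0,1]]'; python3 -m crank '[[0,0,0,3,0,0,1]]';  python3 -m crank '[[0,0,0,3,0,0,1]]'
```

```text
t: 21.83
tool_pos: [0.5826, 0.1467, 0.2128]
tool_rot: [-3.141, 0.006, 0.007]
contact_force: [-24.0, 0.6, 9.0]
opening: -0.0
t: 21.92
tool_pos: [0.5839, 0.146, 0.2115]
tool_rot: [-3.141, 0.008, 0.024]
contact_force: [-14.0, 0.1, 4.2]
opening: -0.0
t: 22.0
tool_pos: [0.5851, 0.1453, 0.2102]
tool_rot: [3.141, -0.009, -0.04]
contact_force: [-13.3, -0.3, 4.4]
opening: -0.0002
```

```bash
python3 -m crank '[[0,0,0,-15,0,0,1],[0,0,0,-20,0,0,1],[0,0,0,-20,0,-10,1],[0,0,0,0,0,-40,1],[0,0,0,0,0,-40,1],[0,0,0,-30,0,-40,1],[0,0,0,-30,0,-40,1],[0,0,0,0,0,0,1]]';  python3 loc.py .658 .068 0 n; python3 - <<'E'
from h import *
for c in ['scene','side']:
    p=eyes.get_image(c)
    for n in ['bay','meter','tray','driver']:
        print(c,n,[(np.round(d['centre'],3).tolist(),round(d['confidence'],2)) for d in spotter.mark_of(n,p)])
E
```

```text
t: 22.67
tool_pos: [0.483, 0.1385, 0.372]
tool_rot: [3.138, -0.029, -0.041]
contact_force: [1.6, -0.5, 1.1]
opening: 0.0003
unit [0.6598 0.0692] yaw 0.0 n 9 res [('scene unit', np.float64(1.0)), ('scene post_left', np.float64(4.0)), ('scene post_right', np.float64(1.0)), ('scene back_left', np.float64(1.0)), ('scene back_right', np.float64(1.0)), ('side unit', np.float64(2.0)), ('side post_left', np.float64(7.0)), ('side post_right', np.float64(2.0)), ('side back_left', np.float64(2.0))]
unit [0.6598 0.0692]; post_left [0.5948 0.1492]; post_right [ 0.5948 -0.0108]; back_left [0.7248 0.1642]; back_right [ 0.7248 -0.0258]; 
scene bay [([0.726, 0.057, 0.0], 0.79)]
scene meter [([0.626, 0.294, 0.0], 0.64), ([0.639, -0.181, 0.002], 0.57)]
scene tray [([0.639, -0.178, 0.001], 0.6)]
scene driver [([0.518, 0.5, -0.001], 0.84)]
side bay []
side meter [([0.624, 0.297, 0.001], 0.61)]
side tray [([0.637, -0.178, -0.004], 0.96)]
side driver [([0.522, 0.495, -0.003], 0.86)]
```

View pics/n_scene.png

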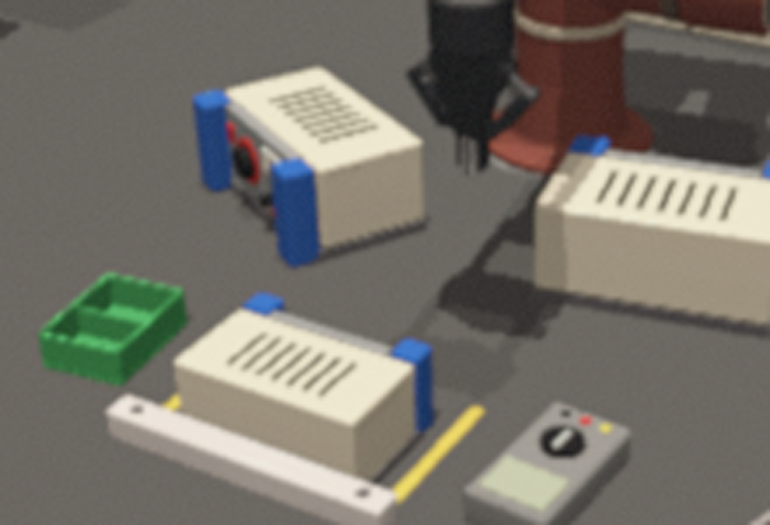

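View pics/n_side.png

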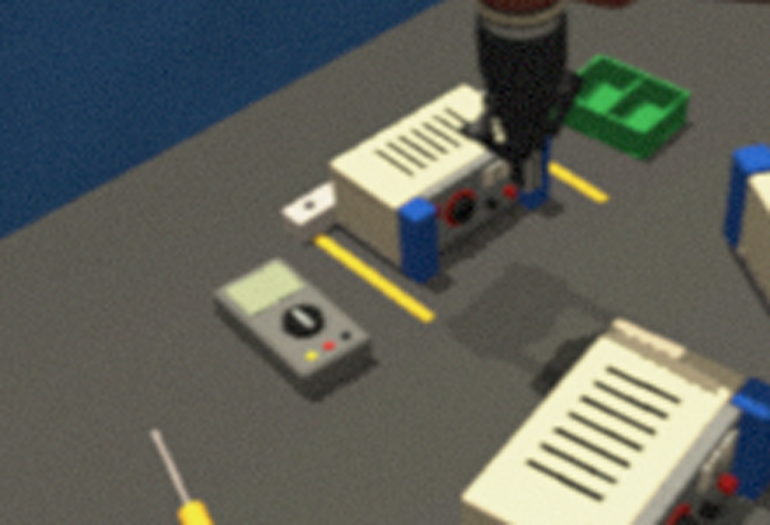

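```bash
python3 -c "
from station import ctrl
print(ctrl.finish_job())"
```

```text
the job is handed in; nothing more can be done
None
```

The smallest unit is in its bay and the job is handed in, at about 23.5 s of the 72 s. I walked it in with eight alternating pushes on the blue posts, the last two short ones pressing each back corner against the stop bar.

| Check | Last reading | Limit |
|---|---|---|
| Back corners, world x | both 0.725 m | bar face at about 0.725 m (measured 0.722–0.730), 12 mm allowed |
| Out of square | about 0° | within 25° during the job; the largest I measured, after each push, was about 11° |
| Off the bay's middle line | 8 mm to the left | 25 mm |
| Meter, tray and driver | within about 8 mm of their first readings, no larger than the camera scatter | 20 mm |

- **At the bar:** the push force rose to 19 N on the right post and 24 N on the left. The left force then eased to about 13 N while the tool crept about 2.5 mm, which I took to be the tool tilting rather than the unit moving.
- **Disagreement:** the network put the bay's middle at y = 0.053–0.058 m, while my fit from the bar and yellow lines gave about 0.061 m. Even with the network's lowest value the offset is about 16 mm, still inside the limit.
- **Finger position:** on some pushes the finger ended 15–20 mm inward of the post centre. I saw no contact with the panel in the pictures, but I did not measure that force directly.
- **Missed detection:** the side camera did not find the bay in the final check.

The arm was raised clear of everything before I handed the job in.

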